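Make up a run kit on the digester's loading lift and a reference kit in the tray

ROBOT

A 6-joint arm with a two-finger parallel gripper is mounted at the origin on the work surface. World frame = base frame: x ahead of the robot, y to its left, z up, the work surface at z = 0. Lengths are in m, angles in rad, forces in N, time in s.
With the tool pointing down it reaches from about 0.25 to 0.775 m from the base axis. Payload 4 kg.
Tool frame: the origin (TCP) lies midway between the tips of the shut fingers; the grasp point (between the pads) lies 19 mm behind it; z points along the fingers, x is the direction in which the jaws open and shut, and the axes are right-handed (so a half turn about z gives the same grasp; the last joint's range is limited). The gripper opens to 94 mm and grips with 3 to 60 N. Pads are 16 mm wide; open, the fingers measure 119 mm over their backs; the gripper's body (75 mm by 177 mm) begins 78 mm behind the grasp point.
Start: joints at [-1.257, 0.087, 1.371, -0, 1.684, -0.103], TCP at [0.223, -0.503, 0.206] pointing down, gripper open.
Joint ranges: [-3.1, 3.1], [-0.76, 2.03], [0.27, 2.55], [-1.08, 4.22], [0.17, 2.65], [-2.57, 2.57]. Speed limits (rad/s): [2.79, 2.79, 3.14, 3.14, 3.14, 3.14].

INTERFACE

Orientations are given as [roll, pitch, yaw] about the fixed x, y, z axes, in that order (R = Rz(yaw) Ry(pitch) Rx(roll)).
In Python, from bench import * gives the robot as it stands.
- The arm moves only by the tool send_rows, never from a script. Its argument "rows" is one flat list of numbers, 7 for each row, row after row: the shift along the world's x, y, z in mm, then the turn, a rotation vector about the world's x, y, z in degrees, then the opening, from 0 (shut) to 1 (fully open). A call has exactly 8 rows; each row shifts and turns the commanded pose from where the row before left it; what a row does not reach is not made up. A row lasts 1/8 s, in which the tool goes at most 62.5 mm and 10.7 degrees, less where a joint would pass 70% of its speed; a pose out of reach is approached as far as the arm can. A call is refused whole if a number of a shift passes 62.5 or a number of a turn 10.7, either way. A call with a gripper value outside its range is refused whole. The fingers move at their own pace and stop on an object; the grip force is fixed at half the most. Time passes only in rows, so rows that do not move let the fingers close, or fill a call up. It gives the time, the measured TCP pose, the force and the opening at its end, in the units of the state.
- get_obs(): the state, without advancing time (a new reading comes with each control period).
- snapshot(name): name is "side" or "top"; returns a dict with "color" (384x512x3 uint8, red, green, blue), "intrinsics" (3x3 intrinsics, pixels), "rvec" (rotation vector, rad) and "tvec" (3), from world to camera coordinates, as OpenCV has them. Camera axes: x right, y down, z forward; pixel columns grow to the right and rows downward; lengths in m; the calibration is good to about 2 mm. A picture is of the moment at which its call begins. There is no depth.
- close_job(): hands the job in, once; it reports no verdict.
The state is a dict: "time": time; "joint_positions": joint angles; "qvel": joint speeds; "joint_torque": joint torques, N m; "tool_pos": TCP position; "ee_rot": TCP orientation; "wrist_force": force on the tool from outside, world axes, zero at the start; "wrist_torque": the same for the moment, N m; "width": finger opening in m.
Only numpy, scipy, OpenCV 4.12 (cv2) and the standard library are available. Lean on these libraries where they do the work, as an engineer would, in place of code of your own. Each camera call takes 0.05 s, during which the arm holds its last target.

TASK

Make up two digestion kits. First the run kit on the sprung loading lift: stand the red-capped vessel on the red pad and the steel probe plug on the black pad, well centred, so that the platform sinks under both; only then the reference kit in the blue tray: the white lid flat in the middle compartment, and the blue-capped vessel and the amber bottle in the two end compartments, one in each, either way round. Leave everything standing upright, never tip the vessels or the bottle over, and leave the green-capped vessel where it stands.

Things in the scene. Friction and masses are not known exactly. Their poses are not given: they have to be found in the camera images.
- vessel_red: Cylindrical white digestion vessel, 40 mm diameter, 75 mm tall overall, same diameter all the way up, the top 19 mm being its red screw cap; stands upright, about 0.27 kg. Origin: centre of its underside, z up.
- vessel_blue: Cylindrical white digestion vessel, 40 mm diameter, 75 mm tall overall, same diameter all the way up, the top 19 mm being its blue screw cap; stands upright, about 0.27 kg. Origin: centre of its underside, z up.
- vessel_green: Cylindrical white digestion vessel, 40 mm diameter, 75 mm tall overall, same diameter all the way up, the top 19 mm being its green screw cap; stands upright, about 0.27 kg. Origin: centre of its underside, z up. Not wanted in either kit: it stays where it stands.
- bottle: Amber glass reagent bottle with a white label and a 25 mm wide white cap: body 40 mm diameter up to 54 mm, short shoulder to 61 mm, cap to 78 mm; stands upright, about 0.15 kg. Origin: centre of its underside, z up.
- lid: White pressure lid: a round disc 56 mm in diameter and 12 mm thick, lying flat, with a central upright round handle 18 mm in diameter that reaches to 58 mm above the underside; about 0.12 kg. Origin: centre of its underside, z up.
- probe: Steel temperature-probe plug: a round steel foot 44 mm in diameter and 14 mm high with a central upright stem 20 mm in diameter that reaches to 76 mm, the upper 26 mm of it black; about 0.28 kg. Origin: centre of its underside, z up.
- lift: Fixed loading lift: steel housing 118 (x) by 210 mm (y), 45 mm high, 5 mm walls, red bars on its short ends; in it a sprung aluminium platform 102 x 194 mm, top 50 mm above the table when empty, sinking straight down under load. Two flush round pads 68 mm across: red centred at y = +46 mm, black at y = -46 mm, both x = 0. Origin: centre of the underside, on the table, z up. Place and yaw vary.
- platform (a joint): How far the lift's sprung platform has sunk, m: 0 empty, 0.036 fully down; its top is at 0.050 minus this value above the table. Spring about 150 N/m: one vessel or the probe sinks it by 13 to 19 mm, both together by 28 to 36 mm. It comes up again if unloaded.
- tray: Fixed blue kit tray: 87 (x) by 236 mm (y), 18 mm high, walls and floor 4 mm; two dividers as high as the walls make three equal compartments in a row along y, each 79 (x) by about 73 mm (y), centred at y = -77, 0 and +77 mm, x = 0. Origin: centre of the underside, on the table, z up. Place and yaw vary.
Not all that is in view belongs to the job. What is shaped like the vessel_blue but yellow is not meant.

How it is judged:
By the outcome, as a careful person would: the job done as asked, in the order asked, and still so for the second after the job is handed in, with the robot touching nothing.
It also fails if it takes over 120 s, if anything falls off the work surface, if the arm or the gripper's body presses on something with over 40 N, if the wrist force passes 120 N, or if a joint passes its speed limit or range.

## Working session

There is one attempt and no reset: what is moved stays moved. The work goes in short steps, Python scripts to look and compute and a tool call to move; the robot and the scene stay as the last step left them, time stands still between calls to the robot, and variables do not carry over. Pictures are saved under pics/ and viewed, and the job is handed in when it is done.

Besides the shell and the picture viewer there is one more tool, called after ">>>" by a JSON object that holds its "fn" and its "kwargs". send_rows: Moves the arm, as the interface text tells. Its arguments: {"type":"object","properties":{"rows":{"type":"array","items":{"type":"number"}}},"required":["rows"]}

```bash
mkdir -p pics; ls
python3 - <<'E'
from bench import *
import cv2
o=get_obs();print({k:o[k] for k in('time','tool_pos','ee_rot','width')})
for n in('top','side'):
    s=snapshot(n);cv2.imwrite(f'pics/{n}0.png',cv2.resize(s['color'][:,:,::-1],(800,600),interpolation=cv2.INTER_CUBIC))
    print(n,s['intrinsics'],s['rvec'],s['tvec'])
E
```

```text
pics
{'time': 0.0, 'tool_pos': array([ 0.22246882, -0.50239648,  0.20430174]), 'ee_rot': array([-3.14136522e+00,  2.21019248e-03, -1.15400513e+00]), 'width': 0.09418494125296038}
top [[361.90705591   0.         257.09656625]
 [  0.         361.90705591 189.48743301]
 [  0.           0.           1.        ]] [ 2.11848345 -2.16164916  0.12163078] [0.02044727 0.48086189 0.91466846]
side [[492.32582532   0.         253.01762241]
 [  0.         492.32582532 182.62890456]
 [  0.           0.           1.        ]] [ 0.16293526 -2.69586451  1.49201605] [0.47025366 0.05129175 1.06931508]
```

View pics/top0.png

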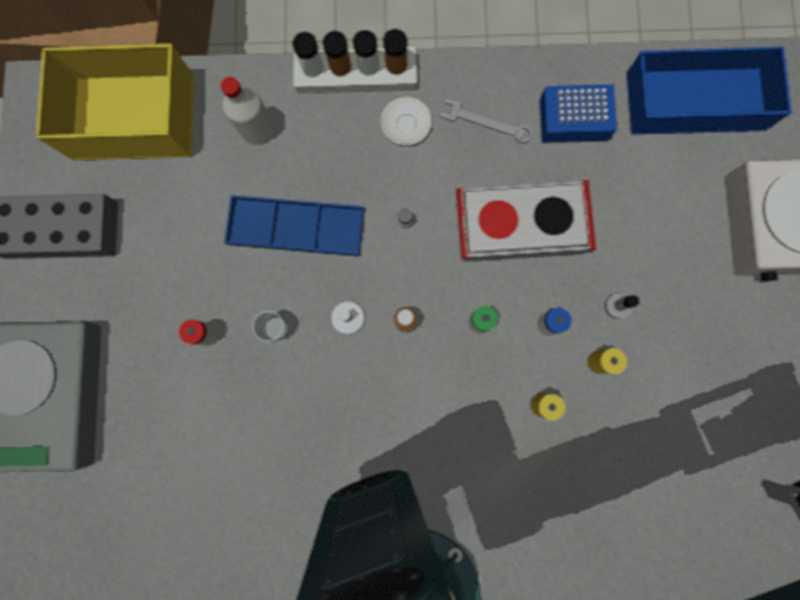

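View pics/side0.png

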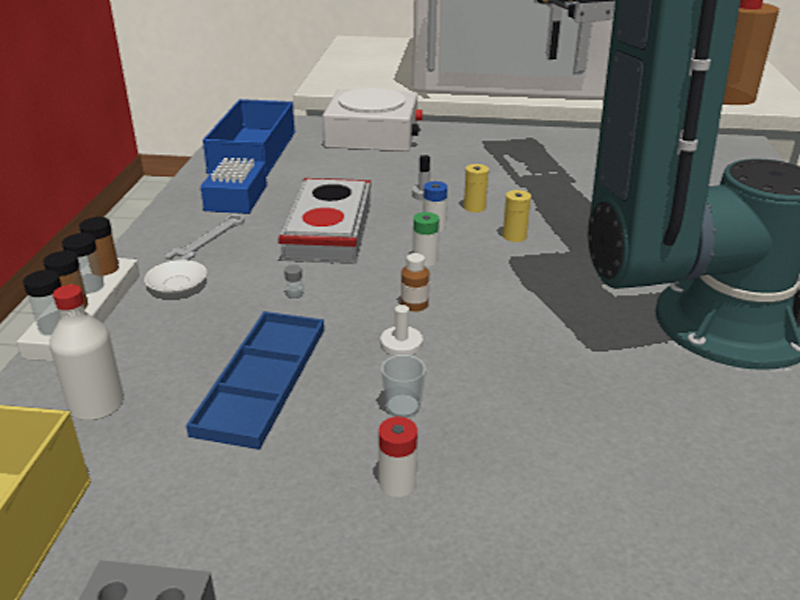

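```bash
cat > h.py <<'E'
import numpy as np,cv2
from scipy.optimize import least_squares
def bp(s,uv,z):
    R=cv2.Rodrigues(np.array(s['rvec']))[0];t=np.array(s['tvec']).ravel()
    d=R.T@(np.linalg.inv(s['intrinsics'])@np.array([uv[0],uv[1],1.]));c=-R.T@t
    return (c+d*(z-c[2])/d[2])[:2]
def pj(s,P):
    return cv2.projectPoints(np.array(P,float).reshape(-1,1,3),np.array(s['rvec']),np.array(s['tvec']),np.array(s['intrinsics']),None)[0].reshape(-1,2)
a=np.linspace(0,2*np.pi,48,endpoint=False)
def ring(x,y,r,z): return np.c_[x+r*np.cos(a),y+r*np.sin(a),0*a+z]
def hullc(uv):
    m=cv2.moments(cv2.convexHull(uv.astype(np.float32)));return np.array([m['m10'],m['m01']])/m['m00']
def cyl(s,x,y,r,z0,z1): return hullc(pj(s,np.r_[ring(x,y,r,z0),ring(x,y,r,z1)]))
def hsv(s): return cv2.cvtColor(s['color'],cv2.COLOR_RGB2HSV)
def blob(m,uv):
    n,l,st,c=cv2.connectedComponentsWithStats(m.astype(np.uint8))
    i=min((i for i in range(1,n) if st[i,4]>12),key=lambda i:np.hypot(*(c[i]-uv)))
    return c[i],st[i],l==i
def fit(obs,x0):  # obs list of (s,uv,r,z0,z1)
    f=lambda p:np.concatenate([cyl(s,p[0],p[1],r,z0,z1)-uv for s,uv,r,z0,z1 in obs])
    q=least_squares(f,x0);return q.x,q.fun
E
python3 - <<'E'
from bench import *
from h import *
T=snapshot('top');S=snapshot('side')
def masks(s):
    h=hsv(s);H,Sa,V=[h[...,i].astype(int) for i in range(3)]
    return dict(red=((H<8)|(H>172))&(Sa>150)&(V>80),green=(H>50)&(H<75)&(Sa>130),blue=(H>105)&(H<125)&(Sa>150)&(V>60),black=(V<45),white=(Sa<40)&(V>165),amber=(H>5)&(H<18)&(Sa>120))
mt,ms=masks(T),masks(S)
k=.64
for n,c,ut,us,r,z0,z1 in [('red','red',(193,331),(398,438),.02,.056,.075),('green','green',(485,319),(426,223),.02,.056,.075),('blue','blue',(558,320),(435,190),.02,.056,.075),
  ('probe','black',(630,300),(425,163),.01,.050,.076),('bottlecap','white',(405,317),(415,262),.0125,.061,.078),
  ('padred','red',(498,219),(323,217),.034,.05,.0501),('padblack','black',(553,215),(332,192),.034,.05,.0501),]:
    a1,s1,_=blob(mt[c],np.array(ut)*k);b1,s2,_=blob(ms[c],np.array(us)*k)
    x0=bp(T,a1,z1)
    print(n,a1.round(1),s1,b1.round(1),s2)
    for o in([(T,a1,r,z0,z1)],[(S,b1,r,z0,z1)],[(T,a1,r,z0,z1),(S,b1,r,z0,z1)]):
        p,e=fit(o,x0);print('   ',p.round(4),np.abs(e).max().round(2))
# lid / probe foot crops
for nm,s,u in(('lidT',T,(348,317)),('lidS',S,(400,332)),('prT',T,(620,304)),('prS',S,(425,180)),('trT',T,(295,225)),('liT',T,(525,219))):
    c=(np.array(u)*k).astype(int);w=50 if nm[0:2] in('tr','li') and nm not in('lidT','lidS') else 25
    print(nm,c-w)
    im=s['color'][c[1]-w:c[1]+w,c[0]-w:c[0]+w,::-1];cv2.imwrite(f'pics/{nm}.png',cv2.resize(im,(400,400),interpolation=cv2.INTER_NEAREST))
r=[cv2.imread(f'pics/{n}.png') for n in('lidT','lidS','prT','prS','trT','liT')]
m=np.vstack([np.hstack(r[:3]),np.hstack(r[3:])]);cv2.imwrite('pics/mos.png',cv2.resize(m,(800,533)))
E
```

```text
red [122.6 211.9] [115 205  16  15 174] [254.2 279.5] [243 267  24  26 483]
    [0.427 0.351] 0.0
    [0.4295 0.3522] 0.0
    [0.4288 0.3516] 0.73
green [309.8 203.5] [303 197  15  14 146] [272.1 143.1] [265 136  16  14 167]
    [ 0.4382 -0.1213] 0.0
    [ 0.442  -0.1172] 0.0
    [ 0.44   -0.1203] 0.95
blue [356.5 204.7] [349 197  16  16 171] [278.4 122.3] [272 116  14  13 149]
    [ 0.4329 -0.2372] 0.0
    [ 0.4357 -0.2351] 0.0
    [ 0.4343 -0.2371] 0.58
probe [402.9 192.9] [399 190   9   7  53] [271.5 104.4] [269 100   6  10  59]
    [ 0.4604 -0.3551] 0.0
    [ 0.4643 -0.3547] 0.0
    [ 0.4624 -0.3549] 0.8
bottlecap [258.9 202.5] [255 199   8   8  54] [265.7 164.7] [260 162  12   7  59]
    [0.4431 0.0061] 0.0
    [ 0.4463 -0.0052] 0.0
    [0.4449 0.0037] 2.06
padred [318.5 140. ] [307 129  24  23 443] [206.4 138.6] [194 133  26  12 235]
    [ 0.6058 -0.1524] 0.0
    [ 0.6093 -0.1513] 0.0
    [ 0.6078 -0.1518] 0.74
padblack [354.  137.8] [343 127  23  23 418] [211.8 123. ] [200 119  24   9 180]
    [ 0.6095 -0.2445] 0.0
    [ 0.6132 -0.2424] 0.0
    [ 0.6114 -0.2439] 0.77
lidT [197 177]
lidS [231 187]
prT [371 169]
prS [247  90]
trT [138  94]
liT [286  90]
```

View pics/mos.png

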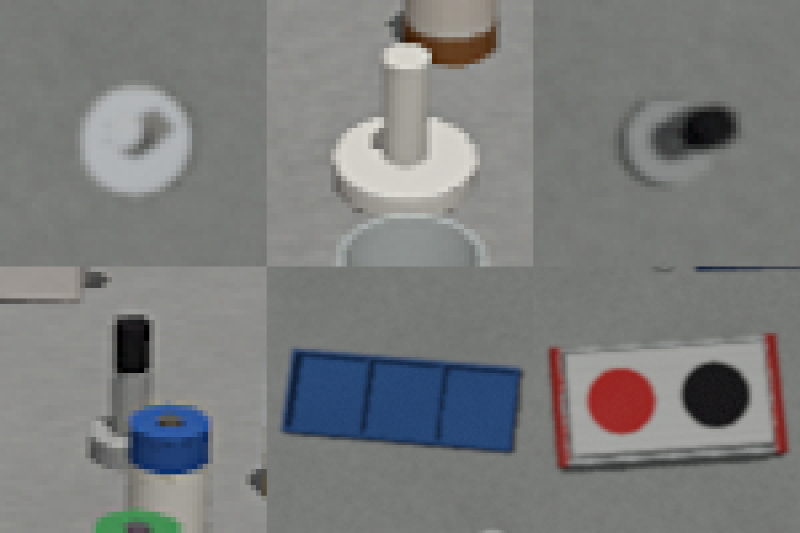

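Run:
```python
from bench import *
from h import *
T=snapshot('top');S=snapshot('side');k=.64
def M(s):
    h=hsv(s);H,Sa,V=[h[...,i].astype(int) for i in range(3)];return H,Sa,V
from scipy.optimize import minimize
def trayhull(s,p):
    c,n=np.cos(p[2]),np.sin(p[2]);P=[(p[0]+c*x-n*y,p[1]+n*x+c*y,z) for x in(-.0435,.0435) for y in(-.118,.118) for z in(0,.018)]
    return cv2.convexHull(pj(s,P).astype(np.float32))
def rast(h,sc=4):
    m=np.zeros((384*sc,512*sc),np.uint8);cv2.fillConvexPoly(m,np.round((h+.5)*sc-.5).astype(int).reshape(-1,1,2),1);return m
def iou(ms,hs):
    t=0
    for m,h in zip(ms,hs):
        r=rast(h);M4=cv2.resize(m,None,fx=4,fy=4,interpolation=cv2.INTER_NEAREST);t+=(r&M4).sum()/(r|M4).sum()
    return -t/len(ms)
H,Sa,V=M(T);_,st,mT=blob((H>100)&(H<125)&(Sa>120),(189,144));print(st)
H,Sa,V=M(S);_,st,mS=blob((H>100)&(H<125)&(Sa>120),(164,243));print(st)
mT=mT.astype(np.uint8);mS=mS.astype(np.uint8)
x0=[*bp(T,(189,144),.018),-.05]
sim=np.array([x0,x0,x0,x0])+np.vstack([np.zeros(3),np.diag([.01,.01,.05])])
for nm,ss,ms in(('T',[T],[mT]),('S',[S],[mS]),('TS',[T,S],[mT,mS])):
    q=minimize(lambda p:iou(ms,[trayhull(s,p) for s in ss]),x0,method='Nelder-Mead',options=dict(initial_simplex=sim,xatol=1e-4,fatol=1e-4))
    print('tray',nm,q.x.round(4),q.fun.round(3))
def circ(s,x,y,parts):
    return cv2.convexHull(pj(s,np.vstack([ring(x,y,r,z) for r,z in parts])).astype(np.float32))
# lid: top disc mask
H,Sa,V=M(T);m=(Sa<60)&(V>150);c,st,m1=blob(m,np.array((348,317))*k);print(st)
cnt=cv2.convexHull(np.argwhere(m1)[:,::-1].astype(np.int32));mm=np.zeros(m1.shape,np.uint8);cv2.fillConvexPoly(mm,cnt,1)
def solve(nm,ss,ms,parts,x0):
    sim=np.array([x0,x0,x0])+np.vstack([np.zeros(2),np.eye(2)*.01])
    q=minimize(lambda p:iou(ms,[circ(s,p[0],p[1],parts) for s in ss]),x0,method='Nelder-Mead',options=dict(initial_simplex=sim,xatol=1e-4,fatol=1e-4));print(nm,q.x.round(4),q.fun.round(3))
solve('lidT',[T],[mm],[(.028,0),(.028,.012)],bp(T,c,.012))
H,Sa,V=M(S)
for v in (150,170):
    c,st,m1=blob((Sa<40)&(V>v),np.array((400,338))*k);print(c,st)
    h,_,_,_=cv2.minMaxLoc(m1.astype(float)),0,0,0
    mm=m1.astype(np.uint8);ys=np.where(mm.any(1))[0];mm2=mm.copy();mm2[:212]=0
    # handle centre column range rows above disc
    top=mm[:209];ys,xs=np.where(top);print('handle cols',xs.min(),xs.max(),ys.min(),'x mean',xs.mean())
# handle in side: predicted top centroid
for p in ((.4459,.0917),(.4459,.0957)):
    print(pj(S,[(*p,.058),(*p,.012),(*p,0)]))
H,Sa,V=M(T);c,st,_=blob((H>3)&(H<20)&(Sa>100),np.array((405,320))*k);print('amber T',c,st)
H,Sa,V=M(S);c,st,_=blob((H>3)&(H<20)&(Sa>100),np.array((415,290))*k);print('amber S',c,st)
for p in ((.4431,.0061),(.4449,.0037)): print('bottle pred T',pj(T,[(*p,.078)]),'S',pj(S,[(*p,.078),(*p,.061),(*p,0)]))
for nm,s,u in(('bT',T,(405,318)),('bS',S,(415,282))):
    c=(np.array(u)*k).astype(int);print(nm,c-20);cv2.imwrite(f'pics/{nm}.png',cv2.resize(s['color'][c[1]-20:c[1]+20,c[0]-20:c[0]+20,::-1],(400,400),interpolation=cv2.INTER_NEAREST))
cv2.imwrite('pics/b.png',np.hstack([cv2.imread('pics/bT.png'),cv2.imread('pics/bS.png')]))
```

```text
[ 144  125   89   38 2636]
[ 120  200   87   88 4058]
tray T [ 0.615   0.1964 -0.1087] -0.927
tray S [ 0.6184  0.1996 -0.108 ] -0.969
tray TS [ 0.6176  0.1986 -0.1079] -0.943
[212 193  21  21 292]
lidT [0.4506 0.1065] -0.939
[256.96699029 216.51650485] [243 195  30  45 515]
handle cols 252 261 195 x mean 256.90361445783134
[256.78113208 217.16981132] [243 209  28  16 265]Traceback (most recent call last):
  File "<stdin>", line 40, in <module>
    return umr_minimum(a, axis, None, out, keepdims, initial, where)
ValueError: zero-size array to reduction operation minimum which has no identity
```

Run:
```python
from bench import *
from h import *
T=snapshot('top');S=snapshot('side');k=.64
def M(s):
    h=hsv(s);return [h[...,i].astype(int) for i in range(3)]
H,Sa,V=M(T);c,st,m1=blob((Sa<60)&(V>150),np.array((348,317))*k)
h=cv2.convexHull(np.argwhere(m1)[:,::-1].astype(np.int32)).astype(np.float32);m=cv2.moments(h);uT=np.array([m['m10'],m['m01']])/m['m00']
H,Sa,V=M(S);_,st,m1=blob((Sa<40)&(V>150),np.array((400,338))*k)
b=m1.copy();b[:213]=False;print([ (y,np.where(m1[y])[0][[0,-1]]) for y in range(st[1],st[1]+st[3],3)])
xs=[np.where(m1[y])[0].mean() for y in range(196,207)];print('handle col',np.mean(xs))
print('lid T',fit([(T,uT,.028,0,.012)],(.44,.1))[0])
for p in ((.4506,.1065),(.453,.108),(.447,.098)):
    print(p,pj(S,[(*p,.058),(*p,.035),(*p,.012),(*p,0)]).round(1).tolist(), pj(S,ring(*p,.028,0))[:,1].max())
H,Sa,V=M(T);c,st,_=blob((H>3)&(H<20)&(Sa>100),np.array((405,320))*k);print('amber T',c,st)
H,Sa,V=M(S);c,st,mb=blob((H>3)&(H<20)&(Sa>100),np.array((415,290))*k);print('amber S',c,st)
for p in ((.4431,.0061),(.4449,.0037),(.446,.008)): print('bottle pred T',pj(T,[(*p,.078)]),'S',pj(S,[(*p,.078),(*p,.061),(*p,0)]).round(1).tolist(),'bottom',pj(S,ring(*p,.02,0))[:,1].max(), 'capcol',cyl(S,*p,.0125,.061,.078))
for nm,s,u in(('bT',T,(405,318)),('bS',S,(415,282))):
    c=(np.array(u)*k).astype(int);print(nm,c-20);cv2.imwrite(f'pics/{nm}.png',cv2.resize(s['color'][c[1]-20:c[1]+20,c[0]-20:c[0]+20,::-1],(400,400),interpolation=cv2.INTER_NEAREST))
cv2.imwrite('pics/b.png',np.hstack([cv2.imread('pics/bT.png'),cv2.imread('pics/bS.png')]))
```

```text
[(195, array([254, 259])), (198, array([253, 261])), (201, array([256, 259])), (204, array([255, 259])), (207, array([255, 259])), (210, array([248, 266])), (213, array([244, 269])), (216, array([243, 270])), (219, array([244, 269])), (222, array([248, 267])), (225, array([250, 265])), (228, array([250, 266])), (231, array([245, 270])), (234, array([244, 271])), (237, array([244, 271]))]
handle col 257.04545454545456
lid T [0.45081401 0.10643418]
(0.4506, 0.1065) [[258.1, 197.0], [258.0, 206.3], [257.9, 215.5], [257.9, 220.1]] 228.35296687089317
(0.453, 0.108) [[256.8, 197.3], [256.8, 206.7], [256.7, 215.8], [256.7, 220.5]] 228.7120577791387
(0.447, 0.098) [[260.3, 194.8], [260.2, 204.1], [260.1, 213.2], [260.1, 217.9]] 225.97052782421372
amber T [260.94545455 206.89090909] [253 199  14  13  55]
amber S [265.24571429 177.44571429] [257 171  18  13 175]
bottle pred T [[258.81497927 202.1900887 ]] S [[266.7, 164.0], [266.6, 170.7], [266.2, 194.0]] bottom 198.99484827629098 capcol [266.6784685  167.38576199]
bottle pred T [[259.76792146 201.44791305]] S [[266.0, 163.4], [265.9, 170.1], [265.5, 193.4]] bottom 198.33972510081057 capcol [265.96236553 166.78313072]
bottle pred T [[258.02737362 201.04318109]] S [[265.3, 164.3], [265.2, 171.1], [264.8, 194.4]] bottom 199.3815254063061 capcol [265.26639404 167.74104381]
bT [239 183]
bS [245 160]
```

View pics/b.png

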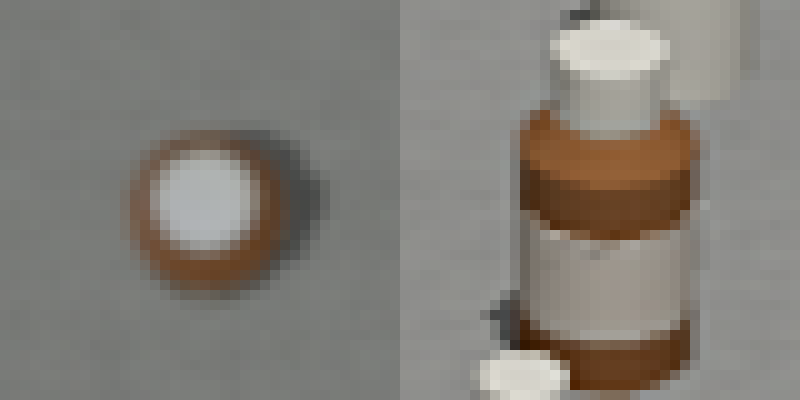

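>>> {"fn": "send_rows", "kwargs": {"rows": [20, 12, 0, 0, 0, 8, 1, 35, 21, 0, 0, 0, 10, 1, 40, 25, 0, 0, 0, 10, 1, 40, 25, 0, 0, 0, 10, 1, 40, 25, 0, 0, 0, 10, 1, 35, 21, 0, 0, 0, 10, 1, 30, 18, 0, 0, 0, 8, 1, 0, 0, 0, 0, 0, 0, 1]}}

```text
time: 1.4
tool_pos: [0.4642, -0.3545, 0.2052]
ee_rot: [-3.141, 0.0, 0.001]
wrist_force: [0.9, -0.1, 0.3]
width: 0.0939
```

Run:
```python
from bench import *
o=get_obs();print({k:o[k].round(4) if hasattr(o[k],'round') else o[k] for k in('time','tool_pos','ee_rot','joint_positions','wrist_force','width')})
```

```text
{'time': 1.4, 'tool_pos': array([ 0.4642, -0.3545,  0.2052]), 'ee_rot': array([-3.1411e+00,  1.0000e-04,  1.0000e-03]), 'joint_positions': array([-7.4950e-01,  1.6370e-01,  1.2864e+00,  3.0000e-04,  1.6919e+00,
       -7.5040e-01]), 'wrist_force': array([ 0.8573, -0.1306,  0.2675]), 'width': 0.09393207356943936}
```

>>> {"fn": "send_rows", "kwargs": {"rows": [-2, 0, -25, 0, 0, 0, 1, 0, 0, -40, 0, 0, 0, 1, 0, 0, -40, 0, 0, 0, 1, 0, 0, -35, 0, 0, 0, 1, 0, 0, -20, 0, 0, 0, 1, 0, 0, -8, 0, 0, 0, 1, 0, 0, 0, 0, 0, 0, 1, 0, 0, 0, 0, 0, 0, 1]}}

```text
time: 2.4
tool_pos: [0.4612, -0.3568, 0.039]
ee_rot: [3.14, -0.002, -0.003]
wrist_force: [-0.7, 0.4, -0.1]
width: 0.0942
```

```bash
cat > v.py <<'E'
import sys,cv2
from bench import *
from h import *
# python3 v.py name X Y Z half
n,x,y,z,w=sys.argv[1],*map(float,sys.argv[2:6])
out=[]
for c in('top','side'):
    s=snapshot(c);u=pj(s,[(x,y,z)])[0].astype(int);w=int(w)
    x0=int(np.clip(u[0]-w,0,512-2*w));y0=int(np.clip(u[1]-w,0,384-2*w));print(c,'crop origin',x0,y0,'scale',400/(2*w))
    out.append(cv2.resize(s['color'][y0:y0+2*w,x0:x0+2*w,::-1],(400,400),interpolation=cv2.INTER_CUBIC))
cv2.imwrite(f'pics/{n}.png',np.hstack(out))
E
python3 v.py g1 .4623 -.355 .04 45
```

```text
top crop origin 354 148 scale 4.444444444444445
side crop origin 226 67 scale 4.444444444444445
```

View pics/g1.png

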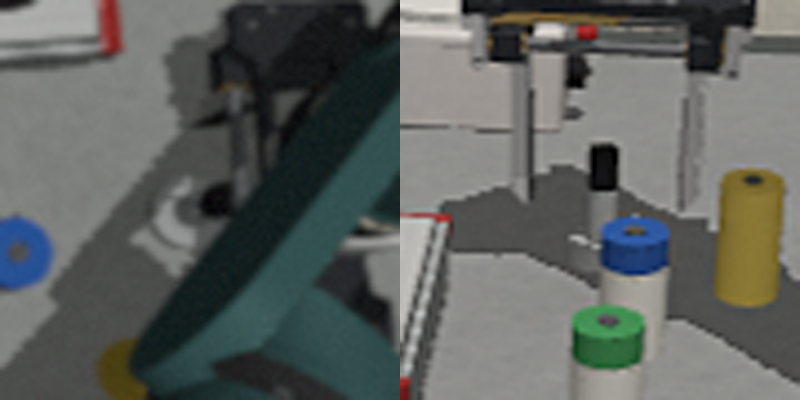

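The probe's stem, at about (600,170) in the side crop, stands between the fingers at (525,190) and (690,200). I'll close on it.

>>> {"fn": "send_rows", "kwargs": {"rows": [0, 0, -1, 0, 0, 0, 0.3, 0, 0, 0, 0, 0, 0, 0.1, 0, 0, 0, 0, 0, 0, 0, 0, 0, 0, 0, 0, 0, 0, 0, 0, 0, 0, 0, 0, 0, 0, 0, 0, 0, 0, 0, 0, 0, 0, 0, 0, 0, 0, 0, 0, 0, 0, 0, 0, 0, 0]}}

```text
time: 3.5
tool_pos: [0.4612, -0.356, 0.0367]
ee_rot: [3.141, -0.001, -0.002]
wrist_force: [0.7, -0.3, -2.2]
width: 0.0195
```

Run:
```python
from bench import *
for i in range(4):
    o=get_obs();print(o['time'],o['tool_pos'].round(4),o['width'].round(4),o['wrist_force'].round(2))
```

```text
Traceback (most recent call last):
AttributeError: 'float' object has no attribute 'round'
```

>>> {"fn": "send_rows", "kwargs": {"rows": [0, 0, 15, 0, 0, 0, 0, 0, 0, 35, 0, 0, 0, 0, 0, 0, 40, 0, 0, 0, 0, 15, 11, 20, 0, 0, 0, 0, 35, 26, 0, 0, 0, 0, 40, 30, 0, 0, 0, 0, 40, 30, 0, 0, 0, 0, 20, 15, 0, 0, 0, 0]}}

```text
invalid input
```

>>> {"fn": "send_rows", "kwargs": {"rows": [0, 0, 0, 0, 0, 0, 0, 0, 0, 0, 0, 0, 0, 0, 0, 0, 0, 0, 0, 0, 0, 0, 0, 0, 0, 0, 0, 0, 0, 0, 0, 0, 0, 0, 0, 0, 0, 0, 0, 0, 0, 0, 0, 0, 0, 0, 0, 0, 0, 0, 0, 0, 0, 0, 0, 0]}}

```text
time: 4.5
tool_pos: [0.4607, -0.3559, 0.0365]
ee_rot: [3.142, -0.0, -0.002]
wrist_force: [1.7, 0.6, 0.4]
width: 0.0197
```

```bash
python3 v.py g2 .611 -.244 .1 60
python3 - <<'E'
from bench import *
for i in range(3):
    o=get_obs();print(o['time'],o['tool_pos'].round(4),o['width'],o['wrist_force'].round(2))
    s=snapshot('side')
E
```

```text
top crop origin 298 71 scale 3.3333333333333335
side crop origin 151 45 scale 3.3333333333333335
4.6 [ 0.4607 -0.3559  0.0366] 0.019410557187078077 [ 0.97  0.19 -0.3 ]
4.65 [ 0.4607 -0.3559  0.0366] 0.019282392065131736 [ 2.31 -0.01 -0.18]
4.7 [ 0.4607 -0.3559  0.0366] 0.019611832561894766 [1.67 0.76 0.52]
```

View pics/g2.png

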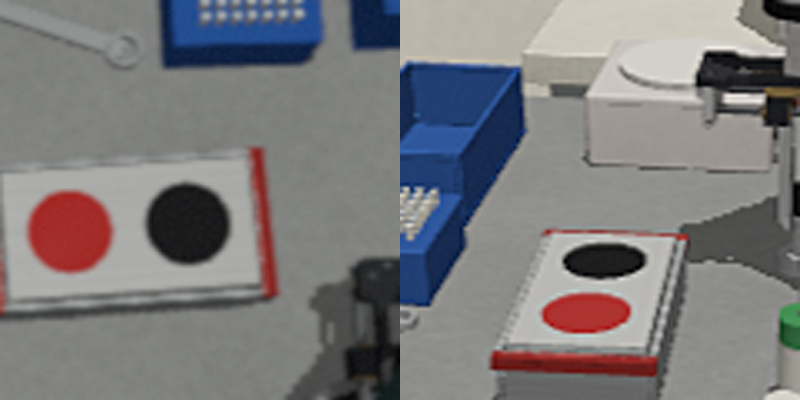

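>>> {"fn": "send_rows", "kwargs": {"rows": [0, 0, 15, 0, 0, 0, 0, 0, 0, 35, 0, 0, 0, 0, 0, 0, 40, 0, 0, 0, 0, 15, 11, 20, 0, 0, 0, 0, 35, 26, 0, 0, 0, 0, 0, 40, 30, 0, 0, 0, 0, 0, 40, 30, 0, 0, 0, 0, 0, 20, 15, 0, 0, 0, 0, 0]}}

```text
time: 5.75
tool_pos: [0.6116, -0.2422, 0.1464]
ee_rot: [-3.141, 0.001, -0.0]
wrist_force: [-0.2, 0.1, -2.5]
width: 0.0194
```

>>> {"fn": "send_rows", "kwargs": {"rows": [0, 0, 0, 0, 0, 0, 0, 0, 0, 0, 0, 0, 0, 0, 0, 0, 0, 0, 0, 0, 0, 0, 0, 0, 0, 0, 0, 0, 0, 0, 0, 0, 0, 0, 0, 0, 0, 0, 0, 0, 0, 0, 0, 0, 0, 0, 0, 0, 0, 0, 0, 0, 0, 0, 0, 0]}}

```text
time: 6.75
tool_pos: [0.6107, -0.2439, 0.1465]
ee_rot: [3.142, -0.0, -0.002]
wrist_force: [1.0, -0.0, -2.1]
width: 0.0196
```

```bash
python3 v.py g3 .611 -.244 .1 60
```

```text
top crop origin 298 71 scale 3.3333333333333335
side crop origin 151 45 scale 3.3333333333333335
```

View pics/g3.png

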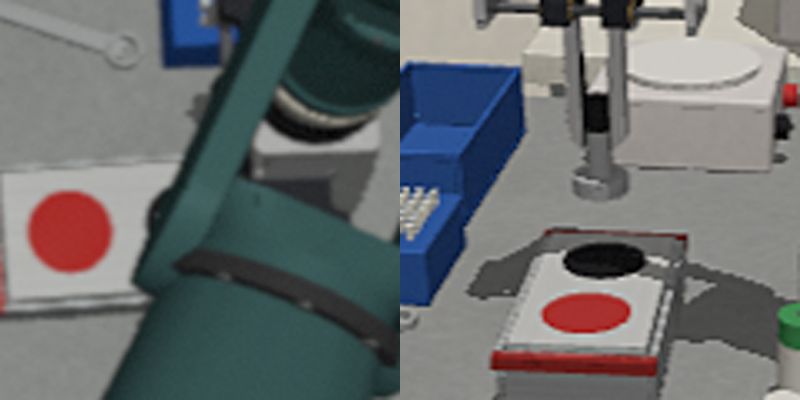

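Run:
```python
from bench import *
from h import *
S=snapshot('side');h=hsv(S)
im=S['color'][45:165,151:271]
cv2.imwrite('pics/f.png',cv2.resize(S['color'][75:120,190:235,::-1],(600,600),interpolation=cv2.INTER_NEAREST))
for p in((.6107,-.2439),(.6132,-.2424),(.6082,-.2439)):
    uv=pj(S,np.r_[ring(*p,.022,.1098),ring(*p,.022,.1238)]);print(p,uv.min(0)-(190,75),uv.max(0)-(190,75))
```

```text
(0.6107, -0.2439) [13.08993236 18.36674114] [30.35330842 30.03147424]
(0.6132, -0.2424) [12.01530342 18.5367109 ] [29.30106756 30.21486378]
(0.6082, -0.2439) [14.04463386 18.41161249] [31.30366334 30.07972725]
```

View pics/f.png

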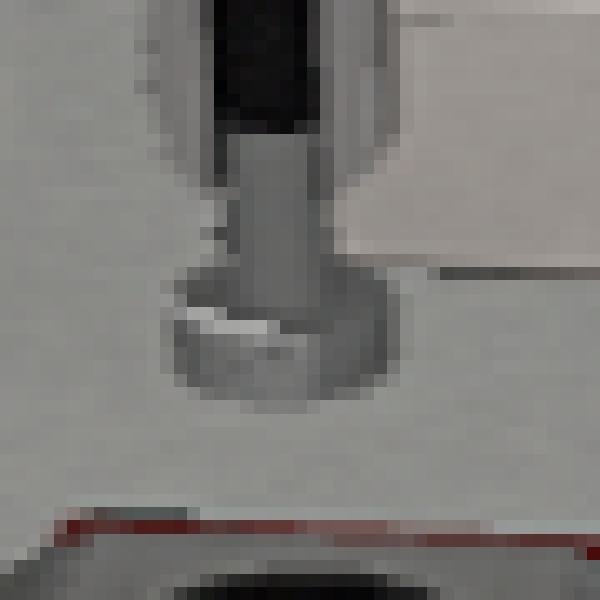

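>>> {"fn": "send_rows", "kwargs": {"rows": [0, 0, -15, 0, 0, 0, 0, 0, 0, -25, 0, 0, 0, 0, 0, 0, -15, 0, 0, 0, 0, 0, 0, -8, 0, 0, 0, 0, 0, 0, -6, 0, 0, 0, 0, 0, 0, -6, 0, 0, 0, 0, 0, 0, 0, 0, 0, 0, 0, 0, 0, 0, 0, 0, 0, 0]}}

```text
time: 7.9
tool_pos: [0.611, -0.2441, 0.0723]
ee_rot: [3.141, -0.001, -0.002]
wrist_force: [-0.3, 0.9, -0.4]
width: 0.0198
```

```bash
python3 v.py g4 .611 -.244 .1 50
```

```text
top crop origin 308 81 scale 4.0
side crop origin 161 55 scale 4.0
```

View pics/g4.png

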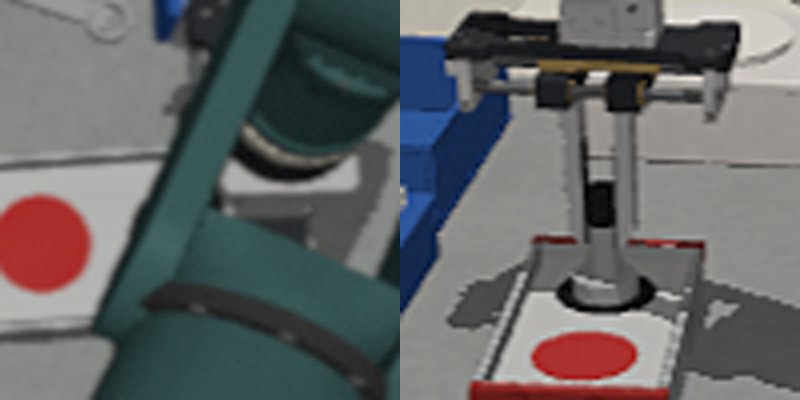

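The side crop shows the probe's foot at about (605,285), centred on the black pad, and the platform has sunk. Release and rise.

>>> {"fn": "send_rows", "kwargs": {"rows": [0, 0, 0, 0, 0, 0, 0.3, 0, 0, 0, 0, 0, 0, 0.5, 0, 0, 0, 0, 0, 0, 0.6, 0, 0, 0, 0, 0, 0, 0.6, 0, 0, 15, 0, 0, 0, 0.6, 0, 0, 35, 0, 0, 0, 0.6, 0, 0, 45, 0, 0, 0, 0.7, 0, 0, 30, 0, 0, 0, 1]}}

```text
time: 9.0
tool_pos: [0.6114, -0.2443, 0.2008]
ee_rot: [3.139, -0.004, -0.002]
wrist_force: [0.3, -0.1, 0.2]
width: 0.0722
```

>>> {"fn": "send_rows", "kwargs": {"rows": [-6, 20, 0, 0, 0, 0, 1, -11, 36, 0, 0, 0, 0, 1, -15, 48, 0, 0, 0, 0, 1, -15, 48, 0, 0, 0, 0, 1, -15, 48, 0, 0, 0, 0, 1, -15, 48, 0, 0, 0, 0, 1, -15, 48, 0, 0, 0, 0, 1, -15, 48, 0, 0, 0, 0, 1]}}

```text
time: 10.0
tool_pos: [0.5033, 0.1016, 0.1981]
ee_rot: [-3.141, -0.003, -0.002]
wrist_force: [-1.0, 0.2, 0.2]
width: 0.0943
```

>>> {"fn": "send_rows", "kwargs": {"rows": [-15, 48, 0, 0, 0, 0, 1, -15, 48, 0, 0, 0, 0, 1, -15, 48, 0, 0, 0, 0, 1, -15, 48, 0, 0, 0, 0, 1, -11, 40, 0, 0, 0, 0, 1, -5, 20, 0, 0, 0, 0, 1, 0, 0, 0, 0, 0, 0, 1, 0, 0, 0, 0, 0, 0, 1]}}

```text
time: 11.0
tool_pos: [0.4283, 0.3509, 0.1968]
ee_rot: [3.141, -0.001, -0.003]
wrist_force: [-0.1, -0.4, 0.6]
width: 0.0942
```

```bash
python3 v.py g5 .611 -.244 .05 50;python3 v.py g6 .428 .352 .05 50
```

```text
top crop origin 303 87 scale 4.0
side crop origin 162 72 scale 4.0
top crop origin 74 161 scale 4.0
side crop origin 205 236 scale 4.0
```

View pics/g5.png

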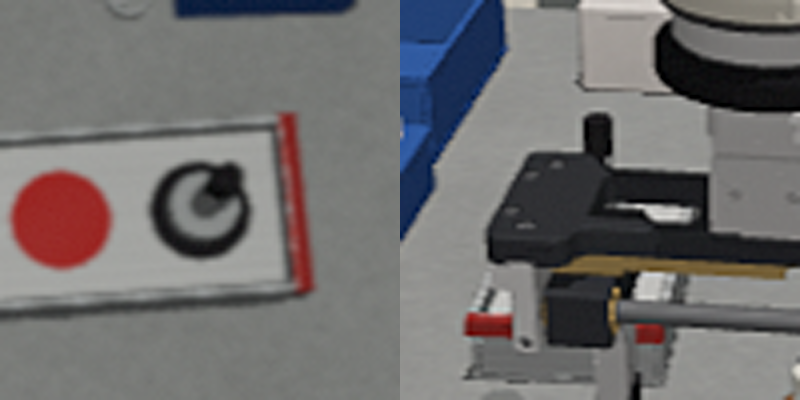

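View pics/g6.png

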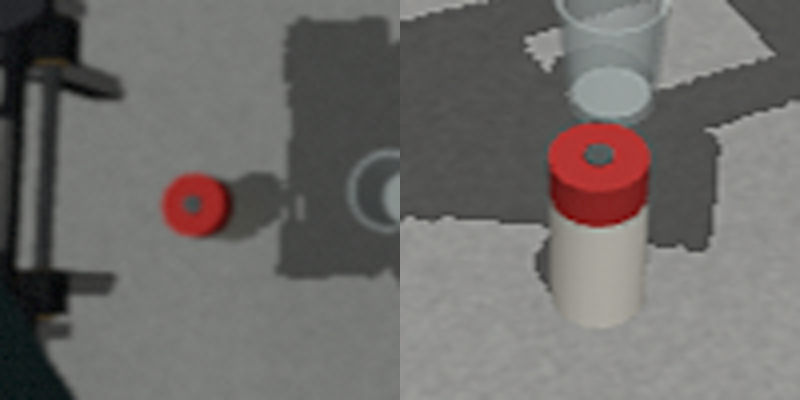

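The probe stands centred on the black pad at (203,208) in the first crop. The red-capped vessel is at (195,205) in the second, below the gripper. Descending.

>>> {"fn": "send_rows", "kwargs": {"rows": [0, 1, -25, 0, 0, 0, 1, 0, 0, -40, 0, 0, 0, 1, 0, 0, -40, 0, 0, 0, 1, 0, 0, -35, 0, 0, 0, 1, 0, 0, -20, 0, 0, 0, 1, 0, 0, -9, 0, 0, 0, 1, 0, 0, 0, 0, 0, 0, 1, 0, 0, 0, 0, 0, 0, 0.6]}}

```text
time: 12.2
tool_pos: [0.4286, 0.3535, 0.0289]
ee_rot: [-3.14, -0.002, -0.002]
wrist_force: [0.7, 0.5, -0.4]
width: 0.0872
```

>>> {"fn": "send_rows", "kwargs": {"rows": [0, 0, 0, 0, 0, 0, 0.4, 0, 0, 0, 0, 0, 0, 0.2, 0, 0, 0, 0, 0, 0, 0, 0, 0, 0, 0, 0, 0, 0, 0, 0, 0, 0, 0, 0, 0, 0, 0, 0, 0, 0, 0, 0, 0, 0, 0, 0, 0, 0, 0, 0, 0, 0, 0, 0, 0, 0]}}

```text
time: 13.2
tool_pos: [0.4277, 0.3531, 0.0275]
ee_rot: [-3.142, -0.0, -0.002]
wrist_force: [0.9, 0.6, -0.1]
width: 0.0397
```

```bash
python3 v.py g7 .428 .352 .05 50
```

```text
top crop origin 74 161 scale 4.0
side crop origin 205 236 scale 4.0
```

View pics/g7.png

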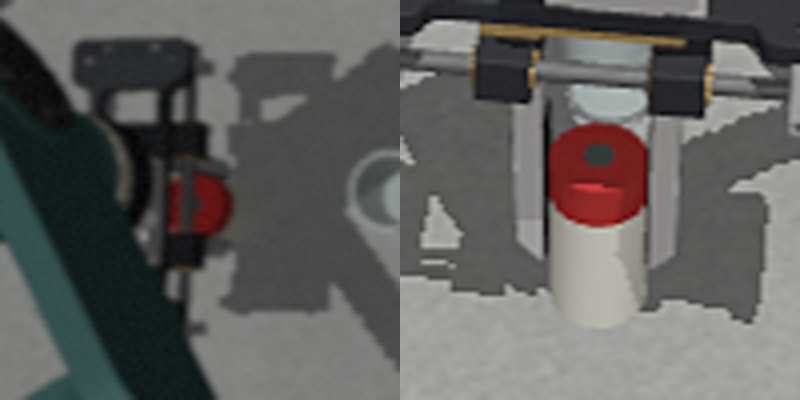

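>>> {"fn": "send_rows", "kwargs": {"rows": [0, 0, 15, 0, 0, 0, 0, 0, 0, 35, 0, 0, 0, 0, 0, 0, 45, 0, 0, 0, 0, 5, -14, 25, 0, 0, 0, 0, 11, -30, 10, 0, 0, 0, 0, 16, -44, 0, 0, 0, 0, 0, 16, -44, 0, 0, 0, 0, 0, 16, -44, 0, 0, 0, 0, 0]}}

```text
time: 14.3
tool_pos: [0.4918, 0.1758, 0.1583]
ee_rot: [-3.141, -0.001, -0.002]
wrist_force: [1.1, 0.5, -3.1]
width: 0.0396
```

>>> {"fn": "send_rows", "kwargs": {"rows": [16, -44, 0, 0, 0, 0, 0, 16, -44, 0, 0, 0, 0, 0, 16, -44, 0, 0, 0, 0, 0, 16, -44, 0, 0, 0, 0, 0, 16, -44, 0, 0, 0, 0, 0, 16, -44, 0, 0, 0, 0, 0, 12, -38, 0, 0, 0, 0, 0, 8, -27, 0, 0, 0, 0, 0]}}

```text
time: 15.3
tool_pos: [0.6077, -0.1538, 0.1577]
ee_rot: [3.142, 0.0, -0.003]
wrist_force: [-0.6, -0.7, -2.9]
width: 0.0393
```

>>> {"fn": "send_rows", "kwargs": {"rows": [0, 0, 0, 0, 0, 0, 0, 0, 0, 0, 0, 0, 0, 0, 0, 0, 0, 0, 0, 0, 0, 0, 0, 0, 0, 0, 0, 0, 0, 0, 0, 0, 0, 0, 0, 0, 0, 0, 0, 0, 0, 0, 0, 0, 0, 0, 0, 0, 0, 0, 0, 0, 0, 0, 0, 0]}}

```text
time: 16.3
tool_pos: [0.6077, -0.152, 0.1575]
ee_rot: [-3.142, -0.0, -0.002]
wrist_force: [-0.2, 0.4, -1.8]
width: 0.0396
```

```bash
python3 v.py g8 .608 -.152 .1 50;  python3 - <<'E'
from bench import *
from h import *
S=snapshot('side');o=get_obs();print(o['tool_pos'].round(4));p=o['tool_pos'];b=p[2]-.0275
h=hsv(S);H,Sa,V=[h[...,i].astype(int) for i in range(3)]
m=((H<8)|(H>172))&(Sa>150)&(V>60)
pr=cyl(S,p[0],p[1],.02,b+.056,b+.075);c,st,_=blob(m,pr);print(c,st,pr);uv=pj(S,np.r_[ring(p[0],p[1],.02,b+.056),ring(p[0],p[1],.02,b+.075)]);print(uv.min(0),uv.max(0))
c=pr.astype(int);cv2.imwrite('pics/f2.png',cv2.resize(S['color'][c[1]-25:c[1]+25,c[0]-25:c[0]+25,::-1],(600,600),interpolation=cv2.INTER_NEAREST));print(c-25)
E
```

```text
top crop origin 271 83 scale 4.0
side crop origin 156 70 scale 4.0
[ 0.6077 -0.152   0.1575]
[202.80813953  82.68604651] [195  77  16  13 172] [204.14409155  82.86521587]
[195.3505943   75.94908683] [212.8665482   89.82238574]
[179  57]
```

View pics/g8.png

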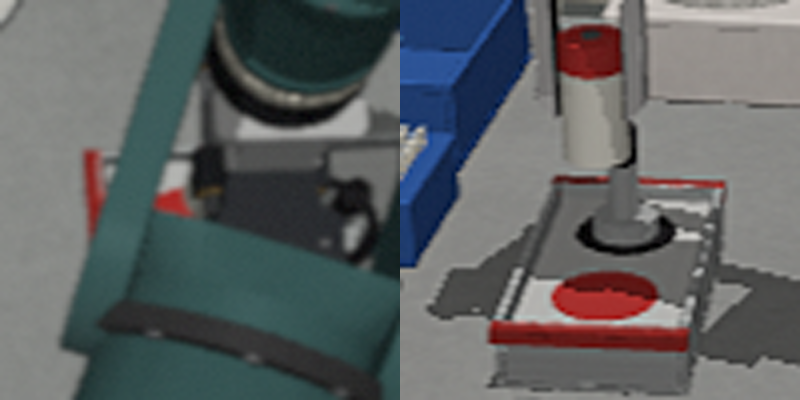

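View pics/f2.png

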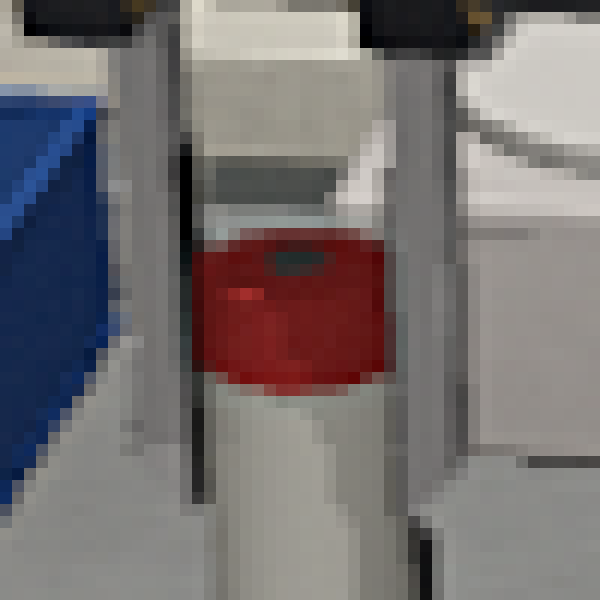

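>>> {"fn": "send_rows", "kwargs": {"rows": [0, 0, -15, 0, 0, 0, 0, 0, 0, -35, 0, 0, 0, 0, 0, 0, -30, 0, 0, 0, 0, 0, 0, -12, 0, 0, 0, 0, 0, 0, -6, 0, 0, 0, 0, 0, 0, -6, 0, 0, 0, 0, 0, 0, -5, 0, 0, 0, 0, 0, 0, 0, 0, 0, 0, 0]}}

```text
time: 17.45
tool_pos: [0.6084, -0.1522, 0.0492]
ee_rot: [3.141, -0.002, -0.002]
wrist_force: [-0.1, -0.6, 0.3]
width: 0.0396
```

```bash
python3 v.py g9 .608 -.152 .06 50;  python3 -c "
from bench import *
print(get_obs()['wrist_force'])"
```

```text
top crop origin 268 88 scale 4.0
side crop origin 156 84 scale 4.0
[-0.45566619  0.35837459 -0.2311871 ]
```

View pics/g9.png

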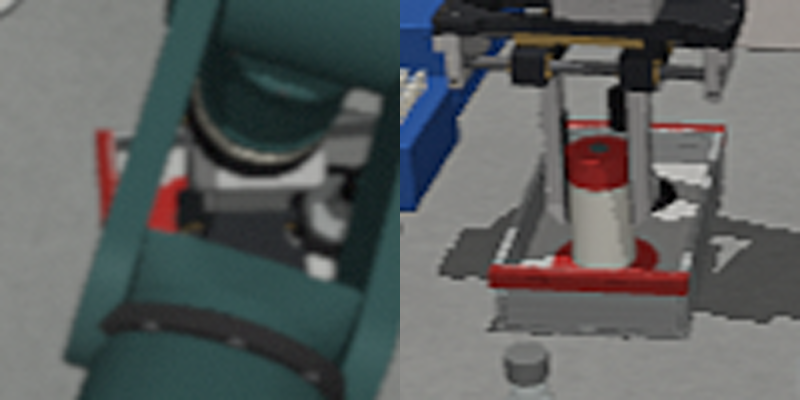

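The vessel stands on the red pad with the platform down and the wrist unloaded. Release and rise.

>>> {"fn": "send_rows", "kwargs": {"rows": [0, 0, 0, 0, 0, 0, 0.5, 0, 0, 0, 0, 0, 0, 0.55, 0, 0, 0, 0, 0, 0, 0.6, 0, 0, 0, 0, 0, 0, 0.6, 0, 0, 15, 0, 0, 0, 0.6, 0, 0, 35, 0, 0, 0, 0.6, 0, 0, 45, 0, 0, 0, 0.6, 0, 0, 45, 0, 0, 0, 0.6]}}

```text
time: 18.55
tool_pos: [0.6077, -0.1519, 0.1911]
ee_rot: [3.141, -0.001, -0.002]
wrist_force: [0.8, 0.5, 0.8]
width: 0.0564
```

>>> {"fn": "send_rows", "kwargs": {"rows": [-10, 16, 5, 0, 0, 0, 1, -20, 34, 0, 0, 0, 0, 1, -28, 46, 0, 0, 0, 0, 1, -28, 46, 0, 0, 0, 0, 1, -28, 46, 0, 0, 0, 0, 1, -26, 42, 0, 0, 0, 0, 1, -15, 26, 0, 0, 0, 0, 1, 0, 0, 0, 0, 0, 0, 1]}}

```text
time: 19.55
tool_pos: [0.4508, 0.1057, 0.1929]
ee_rot: [-3.142, 0.001, 0.002]
wrist_force: [0.3, 0.2, 0.1]
width: 0.094
```

```bash
python3 v.py h1 .61 -.2 .04 50;python3 v.py h2 .4525 .1075 .04 50
python3 - <<'E'
from bench import *
from h import *
T=snapshot('top');h=hsv(T);H,Sa,V=[h[...,i].astype(int) for i in range(3)]
c,st,_=blob(((H<8)|(H>172))&(Sa>120)&(V>80),(318,135));print(c,st)
E
```

```text
top crop origin 286 88 scale 4.0
side crop origin 160 83 scale 4.0
top crop origin 169 150 scale 4.0
side crop origin 207 154 scale 4.0
[318.09462916 140.96163683] [306 128  24  27 391]
```

View pics/h1.png

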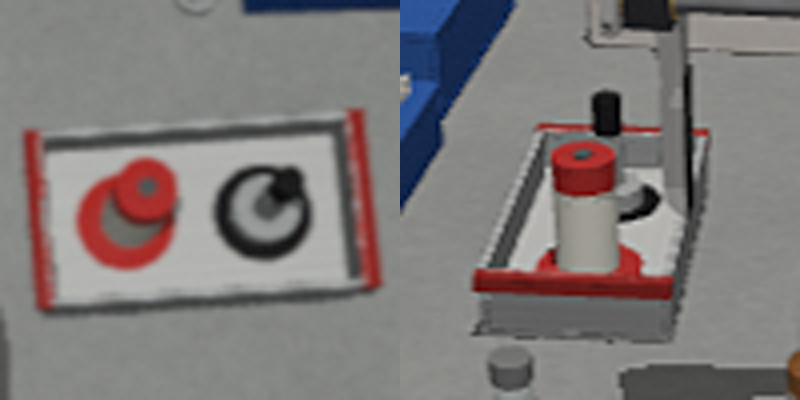

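View pics/h2.png

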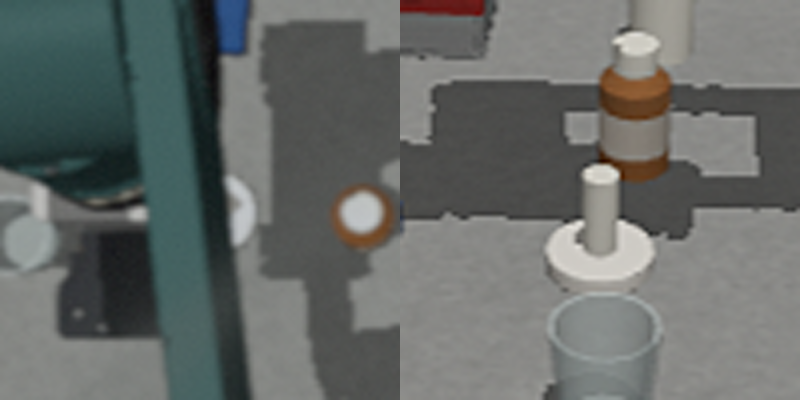

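>>> {"fn": "send_rows", "kwargs": {"rows": [1.5, 1.5, -25, 0, 0, 0, 1, 0, 0, -40, 0, 0, 0, 1, 0, 0, -40, 0, 0, 0, 1, 0, 0, -35, 0, 0, 0, 1, 0, 0, -20, 0, 0, 0, 1, 0, 0, -8, 0, 0, 0, 1, 0, 0, 0, 0, 0, 0, 0.8, 0, 0, 0, 0, 0, 0, 0.6]}}

```text
time: 20.8
tool_pos: [0.4553, 0.1055, 0.0267]
ee_rot: [-3.141, -0.002, -0.003]
wrist_force: [0.3, 0.7, 0.0]
width: 0.0778
```

```bash
python3 v.py h3 .4525 .1075 .04 40
python3 - <<'E'
from bench import *
from h import *
T=snapshot('top')
for n,u,z in(('cap',(322.7,134.7),.093),('stemtop',(358,133.8),.094)): print(n,bp(T,u,z))
E
```

```text
top crop origin 179 160 scale 5.0
side crop origin 217 164 scale 5.0
cap [ 0.60714017 -0.15658859]
stemtop [ 0.60691502 -0.24380828]
```

View pics/h3.png

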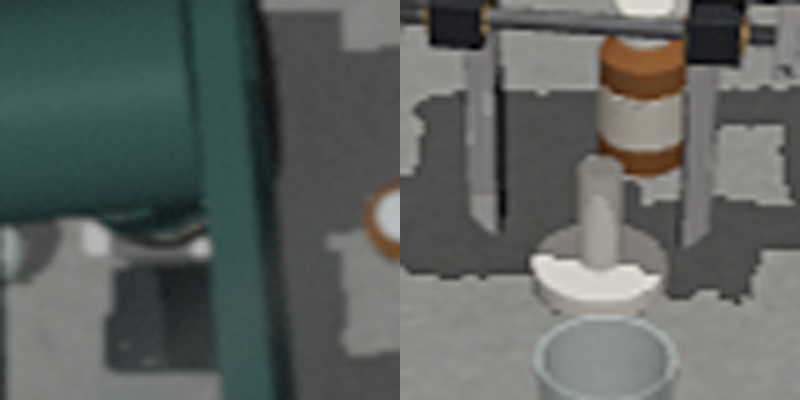

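>>> {"fn": "send_rows", "kwargs": {"rows": [0, 1, -1, 0, 0, 0, 0.4, 0, 0, 0, 0, 0, 0, 0.2, 0, 0, 0, 0, 0, 0, 0, 0, 0, 0, 0, 0, 0, 0, 0, 0, 0, 0, 0, 0, 0, 0, 0, 0, 0, 0, 0, 0, 0, 0, 0, 0, 0, 0, 0, 0, 0, 0, 0, 0, 0, 0]}}

```text
time: 21.95
tool_pos: [0.4541, 0.1066, 0.0245]
ee_rot: [3.142, 0.0, -0.002]
wrist_force: [-1.2, 0.1, 0.0]
width: 0.0175
```

Run:
```python
from bench import *
from h import *
T=snapshot('top')
im=cv2.resize(T['color'][110:165,285:385,::-1],None,fx=8,fy=8,interpolation=cv2.INTER_CUBIC)
z=.017
def dr(p,r,zz,c):
    uv=(pj(T,ring(*p,r,zz))-(285,110)+.5)*8;cv2.polylines(im,[np.round(uv).astype(int).reshape(-1,1,2)],True,c,1)
for p,n in(((.6058,-.1524),'v'),((.6095,-.2445),'p')):
    dr(p,.034,z,(0,255,0))
    if n=='v': dr(p,.02,z+.075,(255,255,0));dr(p,.02,z+.056,(255,255,0))
    else: dr(p,.022,z+.014,(255,255,0));dr(p,.01,z+.076,(255,0,255))
cv2.imwrite('pics/h4.png',im)
```

```text
(no output)
```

View pics/h4.png

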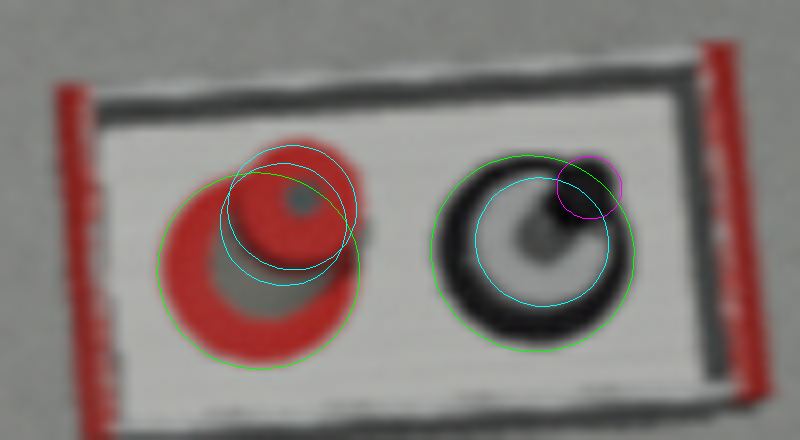

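The overlay shows the run kit's vessel about 2 mm off its pad centre and the probe within 1 mm, both standing upright. Carry the lid to the tray's middle compartment.

>>> {"fn": "send_rows", "kwargs": {"rows": [0, 0, 15, 0, 0, 0, 0, 0, 0, 35, 0, 0, 0, 0, 12, 7, 30, 0, 0, 0, 0, 30, 17, 0, 0, 0, 0, 0, 40, 22, 0, 0, 0, 0, 0, 40, 22, 0, 0, 0, 0, 0, 28, 16, 0, 0, 0, 0, 0, 13, 8, 0, 0, 0, 0, 0]}}

```text
time: 23.0
tool_pos: [0.6189, 0.1995, 0.1049]
ee_rot: [-3.141, -0.001, -0.002]
wrist_force: [-0.2, 0.3, -0.8]
width: 0.0173
```

>>> {"fn": "send_rows", "kwargs": {"rows": [0, 0, 0, 0, 0, 0, 0, 0, 0, 0, 0, 0, 0, 0, 0, 0, 0, 0, 0, 0, 0, 0, 0, 0, 0, 0, 0, 0, 0, 0, 0, 0, 0, 0, 0, 0, 0, 0, 0, 0, 0, 0, 0, 0, 0, 0, 0, 0, 0, 0, 0, 0, 0, 0, 0, 0]}}

```text
time: 24.0
tool_pos: [0.6172, 0.1986, 0.1045]
ee_rot: [3.142, -0.0, -0.002]
wrist_force: [-0.4, -0.5, -2.1]
width: 0.0173
```

```bash
python3 v.py h5 .617 .198 .05 50
```

```text
top crop origin 134 89 scale 4.0
side crop origin 115 171 scale 4.0
```

View pics/h5.png

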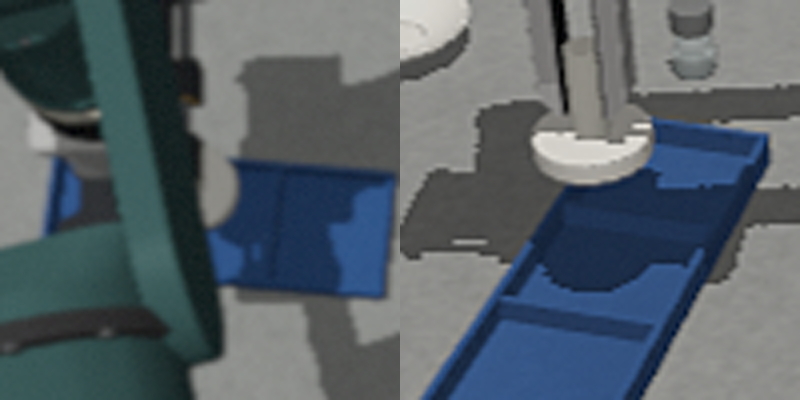

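>>> {"fn": "send_rows", "kwargs": {"rows": [0, 0, -15, 0, 0, 0, 0, 0, 0, -25, 0, 0, 0, 0, 0, 0, -20, 0, 0, 0, 0, 0, 0, -8, 0, 0, 0, 0, 0, 0, -5, 0, 0, 0, 0, 0, 0, -2.5, 0, 0, 0, 0, 0, 0, 0, 0, 0, 0, 0, 0, 0, 0, 0, 0, 0, 0]}}

```text
time: 25.1
tool_pos: [0.6177, 0.1987, 0.0298]
ee_rot: [-3.141, -0.001, -0.002]
wrist_force: [-1.3, -0.2, -0.5]
width: 0.0175
```

```bash
python3 v.py h6 .617 .198 .03 50
```

```text
top crop origin 136 91 scale 4.0
side crop origin 116 179 scale 4.0
```

View pics/h6.png

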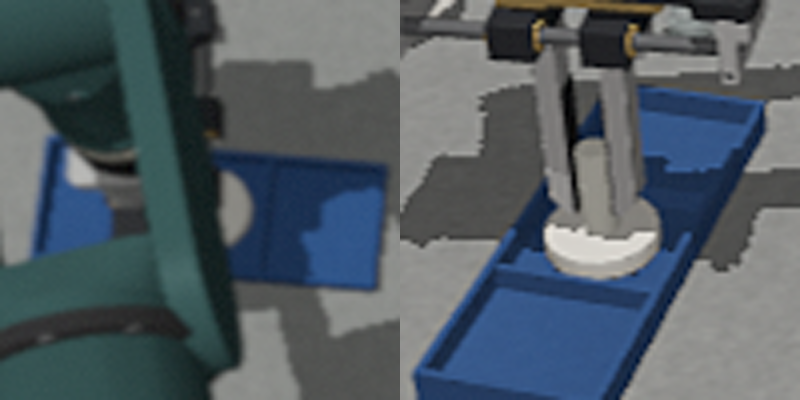

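The lid lies in the middle compartment, at (600,245) in the side crop, clear of the dividers. Release, rise, and go to the bottle.

>>> {"fn": "send_rows", "kwargs": {"rows": [0, 0, 0, 0, 0, 0, 0.2, 0, 0, 0, 0, 0, 0, 0.35, 0, 0, 0, 0, 0, 0, 0.4, 0, 0, 0, 0, 0, 0, 0.4, 0, 0, 15, 0, 0, 0, 0.4, 0, 0, 35, 0, 0, 0, 0.5, 0, 0, 50, 0, 0, 0, 0.6, 0, 0, 50, 0, 0, 0, 1]}}

```text
time: 26.2
tool_pos: [0.6171, 0.1986, 0.1816]
ee_rot: [-3.141, -0.001, -0.002]
wrist_force: [0.5, 0.5, -0.5]
width: 0.0632
```

>>> {"fn": "send_rows", "kwargs": {"rows": [-15, -17, 0, 0, 0, 0, 1, -30, -34, 0, 0, 0, 0, 1, -36, -40, 0, 0, 0, 0, 1, -36, -40, 0, 0, 0, 0, 1, -34, -37, 0, 0, 0, 0, 1, -22, -24, 0, 0, 0, 0, 1, 0, 0, 0, 0, 0, 0, 1, 0, 0, 0, 0, 0, 0, 1]}}

```text
time: 27.2
tool_pos: [0.4449, 0.007, 0.1799]
ee_rot: [-3.141, -0.002, -0.002]
wrist_force: [1.1, 0.2, -0.5]
width: 0.0941
```

```bash
python3 v.py h7 .617 .198 .03 50;python3 v.py h8 .445 .007 .04 50
```

```text
top crop origin 136 91 scale 4.0
side crop origin 116 179 scale 4.0
top crop origin 208 152 scale 4.0
side crop origin 215 129 scale 4.0
```

View pics/h7.png

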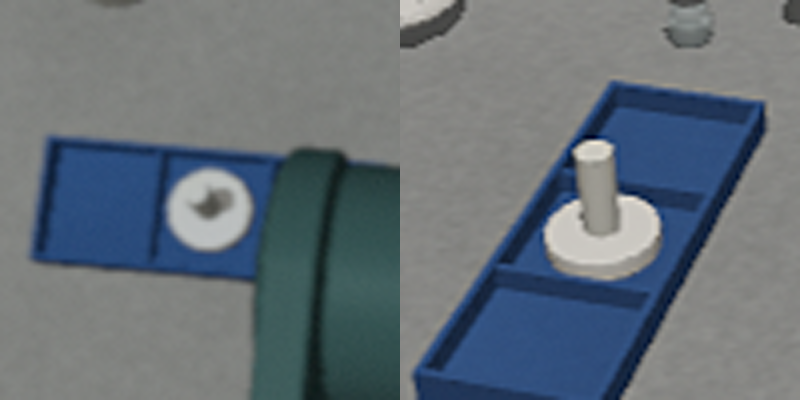

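View pics/h8.png

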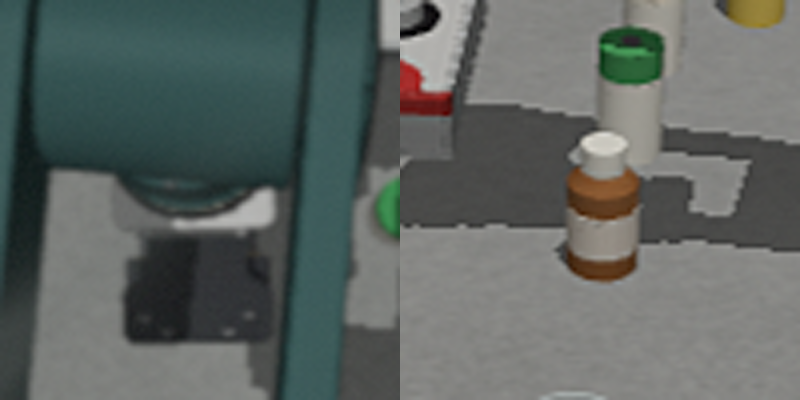

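>>> {"fn": "send_rows", "kwargs": {"rows": [0, 0, -25, 0, 0, 0, 1, 0, 0, -40, 0, 0, 0, 1, 0, 0, -40, 0, 0, 0, 1, 0, 0, -30, 0, 0, 0, 1, 0, 0, -15, 0, 0, 0, 1, 0, 0, -7, 0, 0, 0, 1, 0, 0, 0, 0, 0, 0, 0.8, 0, 0, 0, 0, 0, 0, 0.6]}}

```text
time: 28.4
tool_pos: [0.4453, 0.0065, 0.0233]
ee_rot: [3.141, -0.003, -0.002]
wrist_force: [-0.2, 0.8, 0.1]
width: 0.0772
```

>>> {"fn": "send_rows", "kwargs": {"rows": [0, 0, 0, 0, 0, 0, 0.4, 0, 0, 0, 0, 0, 0, 0.2, 0, 0, 0, 0, 0, 0, 0, 0, 0, 0, 0, 0, 0, 0, 0, 0, 0, 0, 0, 0, 0, 0, 0, 0, 0, 0, 0, 0, 0, 0, 0, 0, 0, 0, 0, 0, 0, 0, 0, 0, 0, 0]}}

```text
time: 29.4
tool_pos: [0.4441, 0.0065, 0.0221]
ee_rot: [3.142, 0.0, -0.002]
wrist_force: [-0.8, -0.5, 1.5]
width: 0.0396
```

```bash
python3 v.py h9 .445 .007 .04 45
```

```text
top crop origin 213 157 scale 4.444444444444445
side crop origin 220 134 scale 4.444444444444445
```

View pics/h9.png

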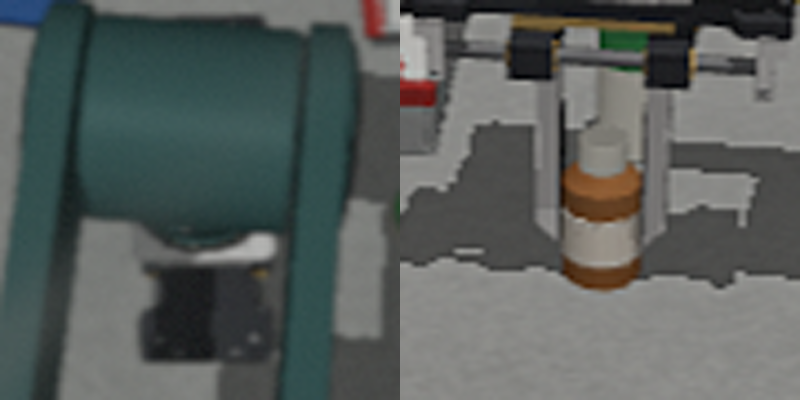

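>>> {"fn": "send_rows", "kwargs": {"rows": [0, 0, 15, 0, 0, 0, 0, 0, 0, 35, 0, 0, 0, 0, 0, 0, 45, 0, 0, 0, 0, 8, 12, 20, 0, 0, 0, 0, 18, 27, 0, 0, 0, 0, 0, 26, 38, 0, 0, 0, 0, 0, 26, 38, 0, 0, 0, 0, 0, 26, 38, 0, 0, 0, 0, 0]}}

```text
time: 30.5
tool_pos: [0.5491, 0.1609, 0.1377]
ee_rot: [-3.142, -0.001, -0.002]
wrist_force: [0.2, -0.5, -1.0]
width: 0.0394
```

>>> {"fn": "send_rows", "kwargs": {"rows": [26, 38, 0, 0, 0, 0, 0, 24, 36, 0, 0, 0, 0, 0, 18, 27, 0, 0, 0, 0, 0, 9, 14, 0, 0, 0, 0, 0, 0, 0, 0, 0, 0, 0, 0, 0, 0, 0, 0, 0, 0, 0, 0, 0, 0, 0, 0, 0, 0, 0, 0, 0, 0, 0, 0, 0]}}

```text
time: 31.5
tool_pos: [0.625, 0.2739, 0.1374]
ee_rot: [-3.142, -0.0, -0.003]
wrist_force: [-0.3, -1.0, -1.0]
width: 0.0396
```

```bash
python3 v.py i1 .622 .25 .06 55
```

```text
top crop origin 109 81 scale 3.6363636363636362
side crop origin 100 178 scale 3.6363636363636362
```

View pics/i1.png

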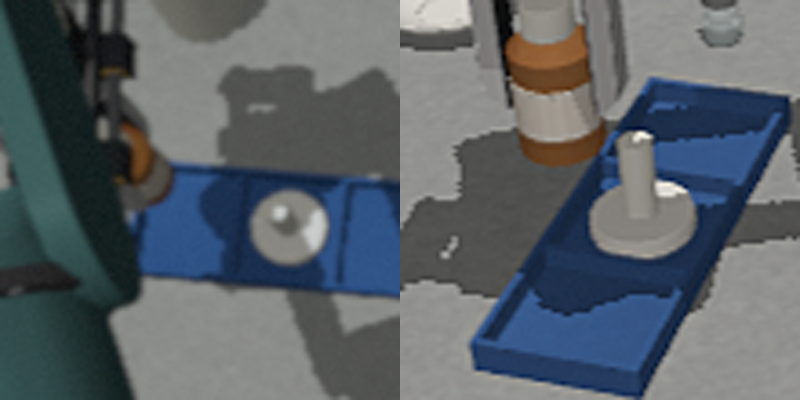

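>>> {"fn": "send_rows", "kwargs": {"rows": [0, 0, -15, 0, 0, 0, 0, 0, 0, -35, 0, 0, 0, 0, 0, 0, -30, 0, 0, 0, 0, 0, 0, -15, 0, 0, 0, 0, 0, 0, -8, 0, 0, 0, 0, 0, 0, -5, 0, 0, 0, 0, 0, 0, -2.5, 0, 0, 0, 0, 0, 0, 0, 0, 0, 0, 0]}}

```text
time: 32.6
tool_pos: [0.6256, 0.2747, 0.0273]
ee_rot: [-3.141, -0.001, -0.002]
wrist_force: [0.2, -1.1, -2.2]
width: 0.0398
```

```bash
python3 v.py i2 .622 .25 .04 55; python3 -c "
from bench import *
o=get_obs();print(o['tool_pos'],o['wrist_force'])"
```

```text
top crop origin 111 83 scale 3.6363636363636362
side crop origin 101 187 scale 3.6363636363636362
[0.62559207 0.27472988 0.02732759] [-0.02451413  0.98616183 -0.39778952]
```

View pics/i2.png

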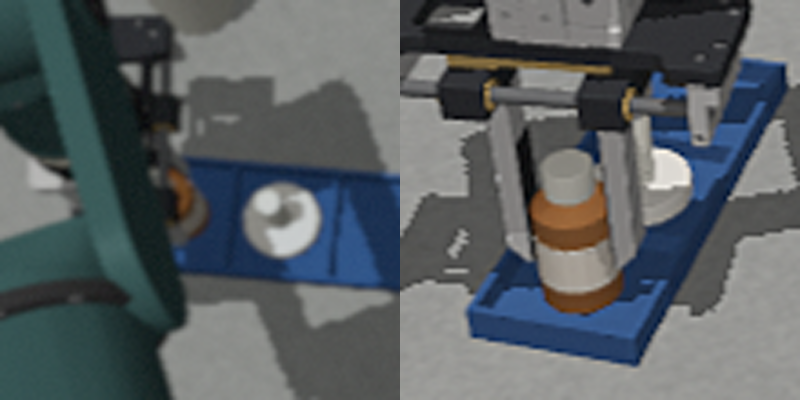

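The bottle stands in the end compartment at (580,290), clear of the walls. Release, rise, and head for the blue-capped vessel.

>>> {"fn": "send_rows", "kwargs": {"rows": [0, 0, 0, 0, 0, 0, 0.5, 0, 0, 0, 0, 0, 0, 0.55, 0, 0, 0, 0, 0, 0, 0.6, 0, 0, 0, 0, 0, 0, 0.6, 0, 0, 15, 0, 0, 0, 0.6, 0, 0, 35, 0, 0, 0, 0.6, 0, 0, 55, 0, 0, 0, 0.6, 0, 0, 55, 0, 0, 0, 0.8]}}

```text
time: 33.7
tool_pos: [0.625, 0.2745, 0.1892]
ee_rot: [-3.141, -0.001, -0.002]
wrist_force: [1.1, -0.2, 0.3]
width: 0.0632
```

>>> {"fn": "send_rows", "kwargs": {"rows": [-6, -16, 5, 0, 0, 0, 1, -12, -32, 0, 0, 0, 0, 1, -17, -46, 0, 0, 0, 0, 1, -17, -46, 0, 0, 0, 0, 1, -17, -46, 0, 0, 0, 0, 1, -17, -46, 0, 0, 0, 0, 1, -17, -46, 0, 0, 0, 0, 1, -17, -46, 0, 0, 0, 0, 1]}}

```text
time: 34.7
tool_pos: [0.5036, -0.051, 0.191]
ee_rot: [3.142, 0.001, -0.002]
wrist_force: [1.1, 0.1, 0.2]
width: 0.094
```

>>> {"fn": "send_rows", "kwargs": {"rows": [-17, -46, 0, 0, 0, 0, 1, -17, -46, 0, 0, 0, 0, 1, -17, -46, 0, 0, 0, 0, 1, -14, -35, 0, 0, 0, 0, 1, -6, -15, 0, 0, 0, 0, 1, 0, 0, 0, 0, 0, 0, 1, 0, 0, 0, 0, 0, 0, 1, 0, 0, 0, 0, 0, 0, 1]}}

```text
time: 35.7
tool_pos: [0.4347, -0.2363, 0.1915]
ee_rot: [-3.141, -0.0, -0.0]
wrist_force: [0.2, -0.0, 0.6]
width: 0.0941
```

```bash
python3 v.py i3 .434 -.237 .06 55; python3 v.py i4 .617 .2 .03 55
```

```text
top crop origin 300 149 scale 3.6363636363636362
side crop origin 224 68 scale 3.6363636363636362
top crop origin 130 86 scale 3.6363636363636362
side crop origin 111 175 scale 3.6363636363636362
```

View pics/i3.png

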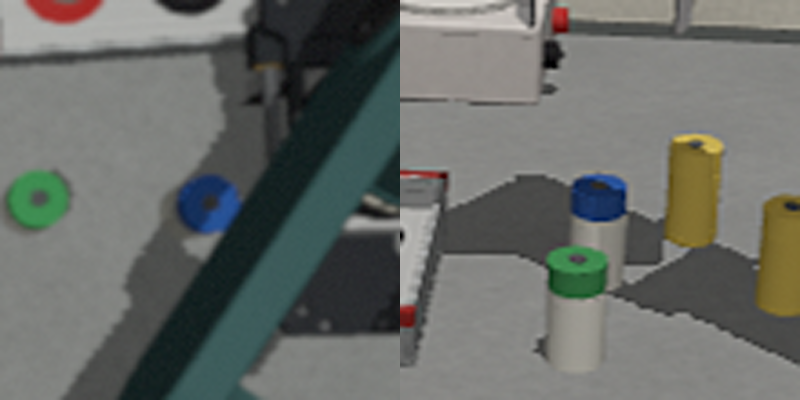

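View pics/i4.png

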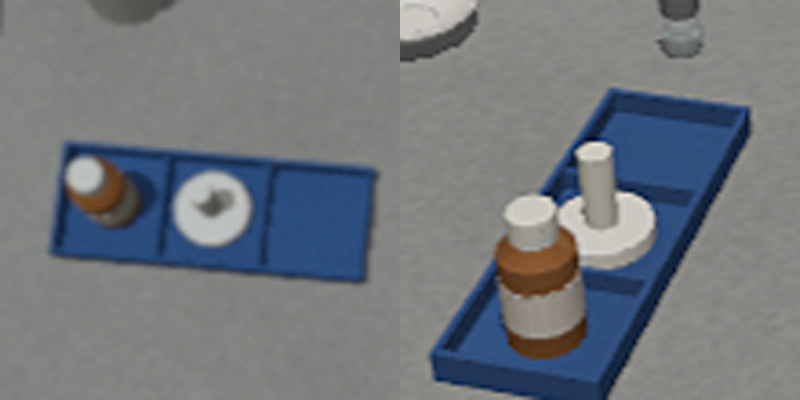

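Here the blue-capped white vessel is at (210,203) top and (600,200) side. The green-capped one is at (38,200) top, and the all-yellow ones are at (695,190) and (785,255) side. Only the first fits the description, so I'll descend on it.

>>> {"fn": "send_rows", "kwargs": {"rows": [0, 0, -25, 0, 0, 0, 1, 0, 0, -40, 0, 0, 0, 1, 0, 0, -40, 0, 0, 0, 1, 0, 0, -35, 0, 0, 0, 1, 0, 0, -17, 0, 0, 0, 1, 0, 0, -7, 0, 0, 0, 1, 0, 0, 0, 0, 0, 0, 0.8, 0, 0, 0, 0, 0, 0, 0.6]}}

```text
time: 36.9
tool_pos: [0.4352, -0.2381, 0.029]
ee_rot: [3.14, -0.002, -0.002]
wrist_force: [-0.4, 0.1, -0.9]
width: 0.0776
```

>>> {"fn": "send_rows", "kwargs": {"rows": [0, 0, 0, 0, 0, 0, 0.4, 0, 0, 0, 0, 0, 0, 0.2, 0, 0, 0, 0, 0, 0, 0, 0, 0, 0, 0, 0, 0, 0, 0, 0, 0, 0, 0, 0, 0, 0, 0, 0, 0, 0, 0, 0, 0, 0, 0, 0, 0, 0, 0, 0, 0, 0, 0, 0, 0, 0]}}

```text
time: 37.9
tool_pos: [0.4341, -0.2375, 0.0276]
ee_rot: [3.142, -0.0, -0.002]
wrist_force: [-0.3, -0.1, 1.4]
width: 0.0396
```

```bash
python3 v.py i5 .434 -.237 .06 55
```

```text
top crop origin 300 149 scale 3.6363636363636362
side crop origin 224 68 scale 3.6363636363636362
```

View pics/i5.png

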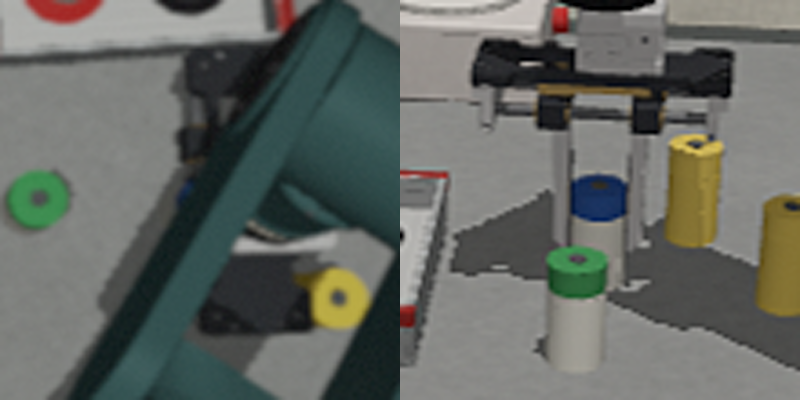

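>>> {"fn": "send_rows", "kwargs": {"rows": [0, 0, 15, 0, 0, 0, 0, 0, 0, 35, 0, 0, 0, 0, 0, 0, 50, 0, 0, 0, 0, 0, 0, 35, 0, 0, 0, 0, 8, 16, 10, 0, 0, 0, 0, 14, 29, 0, 0, 0, 0, 0, 20, 41, 0, 0, 0, 0, 0, 20, 41, 0, 0, 0, 0, 0]}}

```text
time: 39.0
tool_pos: [0.4959, -0.1078, 0.1705]
ee_rot: [-3.14, 0.003, -0.002]
wrist_force: [-0.3, 0.5, -3.7]
width: 0.0394
```

>>> {"fn": "send_rows", "kwargs": {"rows": [20, 41, 0, 0, 0, 0, 0, 20, 41, 0, 0, 0, 0, 0, 20, 41, 0, 0, 0, 0, 0, 20, 41, 0, 0, 0, 0, 0, 19, 39, 0, 0, 0, 0, 0, 13, 29, 0, 0, 0, 0, 0, 0, 0, 0, 0, 0, 0, 0, 0, 0, 0, 0, 0, 0, 0]}}

```text
time: 40.0
tool_pos: [0.607, 0.122, 0.1707]
ee_rot: [3.141, 0.003, -0.001]
wrist_force: [0.1, 0.4, -3.8]
width: 0.0398
```

>>> {"fn": "send_rows", "kwargs": {"rows": [0, 0, -15, 0, 0, 0, 0, 0, 0, -30, 0, 0, 0, 0, 0, 0, -20, 0, 0, 0, 0, 0, 0, 0, 0, 0, 0, 0, 0, 0, 0, 0, 0, 0, 0, 0, 0, 0, 0, 0, 0, 0, 0, 0, 0, 0, 0, 0, 0, 0, 0, 0, 0, 0, 0, 0]}}

```text
time: 41.0
tool_pos: [0.6084, 0.1216, 0.1081]
ee_rot: [-3.141, -0.001, -0.002]
wrist_force: [-0.8, 0.1, -2.5]
width: 0.0398
```

```bash
python3 v.py i6 .61 .15 .06 55
```

```text
top crop origin 147 85 scale 3.6363636363636362
side crop origin 120 147 scale 3.6363636363636362
```

View pics/i6.png

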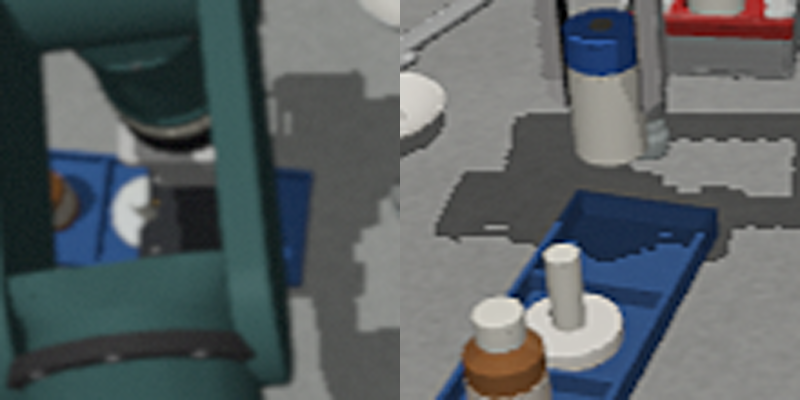

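>>> {"fn": "send_rows", "kwargs": {"rows": [0, 0, -15, 0, 0, 0, 0, 0, 0, -25, 0, 0, 0, 0, 0, 0, -18, 0, 0, 0, 0, 0, 0, -9, 0, 0, 0, 0, 0, 0, -5, 0, 0, 0, 0, 0, 0, -2, 0, 0, 0, 0, 0, 0, 0, 0, 0, 0, 0, 0, 0, 0, 0, 0, 0, 0]}}

```text
time: 42.1
tool_pos: [0.6087, 0.1216, 0.0343]
ee_rot: [-3.141, -0.002, -0.002]
wrist_force: [-0.2, 0.8, -3.9]
width: 0.0395
```

```bash
python3 v.py i7 .61 .15 .06 55; python3 -c "
from bench import *
o=get_obs();print(o['tool_pos'],o['wrist_force'])"
```

```text
top crop origin 147 85 scale 3.6363636363636362
side crop origin 120 147 scale 3.6363636363636362
[0.60852499 0.12160496 0.03410799] [-0.47572713 -0.14255881 -1.72720076]
```

View pics/i7.png

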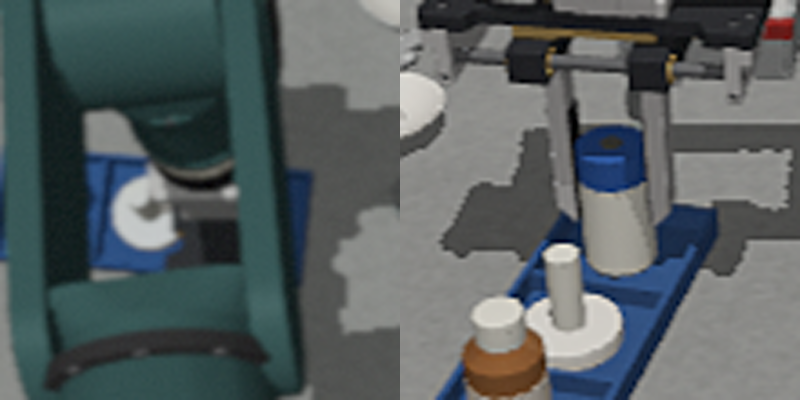

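>>> {"fn": "send_rows", "kwargs": {"rows": [0, 0, -1.5, 0, 0, 0, 0, 0, 0, -1, 0, 0, 0, 0, 0, 0, 0, 0, 0, 0, 0, 0, 0, 0, 0, 0, 0, 0, 0, 0, 0, 0, 0, 0, 0.5, 0, 0, 0, 0, 0, 0, 0.55, 0, 0, 0, 0, 0, 0, 0.6, 0, 0, 0, 0, 0, 0, 0.6]}}

```text
time: 43.2
tool_pos: [0.6083, 0.1216, 0.031]
ee_rot: [-3.142, -0.0, -0.002]
wrist_force: [-0.2, -0.1, 0.4]
width: 0.0564
```

>>> {"fn": "send_rows", "kwargs": {"rows": [0, 0, 15, 0, 0, 0, 0.6, 0, 0, 35, 0, 0, 0, 0.6, 0, 0, 50, 0, 0, 0, 0.6, 0, 0, 50, 0, 0, 0, 0.6, -20, 0, 20, 0, 0, 0, 0.6, -45, -10, 20, 0, 0, 0, 0.6, -55, -10, 0, 0, 0, 0, 0.6, -55, -10, 0, 0, 0, 0, 0.6]}}

```text
time: 44.2
tool_pos: [0.4319, 0.0913, 0.2227]
ee_rot: [-3.141, -0.003, -0.002]
wrist_force: [0.6, -0.3, 0.6]
width: 0.0567
```

>>> {"fn": "send_rows", "kwargs": {"rows": [-45, -10, 0, 0, 0, 0, 0.6, -25, -10, 0, 0, 0, 0, 0.6, 0, 0, 0, 0, 0, 0, 0.6, 0, 0, 0, 0, 0, 0, 0.6, 0, 0, 0, 0, 0, 0, 0.6, 0, 0, 0, 0, 0, 0, 0.6, 0, 0, 0, 0, 0, 0, 0.6, 0, 0, 0, 0, 0, 0, 0.6]}}

```text
time: 45.2
tool_pos: [0.3633, 0.0716, 0.2209]
ee_rot: [3.142, 0.0, -0.002]
wrist_force: [0.1, -0.4, -0.1]
width: 0.0563
```

Run:
```python
from bench import *
import cv2
for n in('top','side'):
    s=snapshot(n);cv2.imwrite(f'pics/{n}9.png',cv2.resize(s['color'][:,:,::-1],(800,600),interpolation=cv2.INTER_CUBIC))
```

```text
(no output)
```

View pics/top9.png

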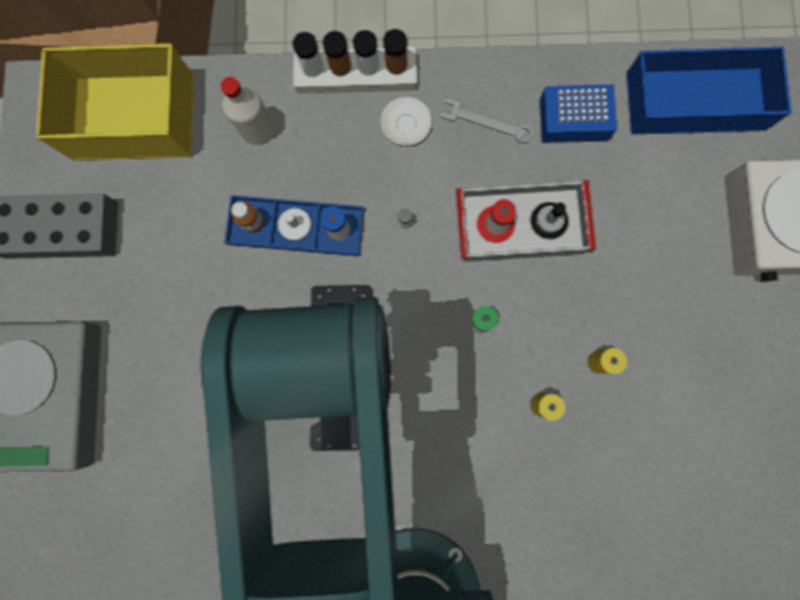

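View pics/side9.png

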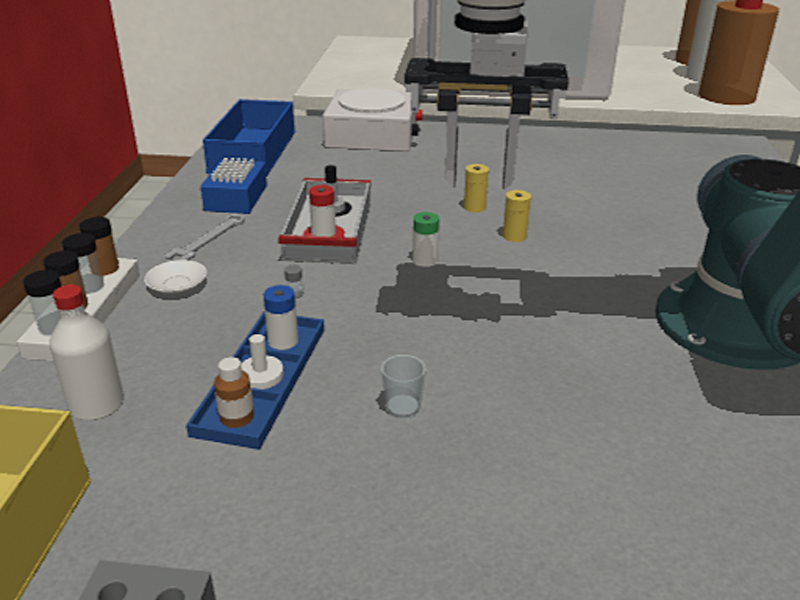

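Every item stands as asked: the tray is filled at (245,215), (294,223) and (335,222), and the lift is loaded at (500,215) and (550,218). The green-capped vessel is still at (485,319), and the arm is clear. Handing in.

```bash
python3 -c "
from bench import *
print(close_job())"
```

```text
the job is handed in; nothing more can be done
None
```

Both kits are made up and the job was handed in at about 45 s, well under the 120 s limit.

- **Run kit, done first:** the probe plug stands on the black pad and the red-capped vessel on the red pad, and the platform sank under both.
- **Reference kit:** the lid lies flat in the middle compartment, with the bottle in the +y end and the blue-capped vessel in the −y end.

**Last checks:** the closing top and side pictures show everything upright and inside its place. The green-capped vessel has not moved and the arm is clear.

**Centring:** an overlay on the top picture put the red vessel about 2 mm off its pad centre and the probe within about 1 mm. The two cameras disagreed by 3–4 mm, mostly in x. I used their average, and comparing a held part with the arm's own position supported that.

One move call was refused because a number was missing. It moved nothing, and I sent it again corrected.

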